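# Set a collar on the flat of a microscope spindle

## Task

Lift the dust cap off the microscope spindle and put it in the shallow parts tray. Then turn the spindle until your fingers feel its flats and one flat squarely faces the hex driver waiting in its guide, raise the shaft collar from below until it sits midway up the flats with its set screw pointing straight at the driver, and finish while still holding the collar there in the gripper: it would drop if let go. Leave the other things on the bench alone.

Things in the scene. Friction and masses are not known exactly. Their poses are not given: they have to be found in the camera images.
- stand: Fixed overhaul stand: aluminium base plate 210 x 120 x 12 mm, a white round bearing housing (60 mm dia, top 45 mm up), on it a dark stub (30 mm dia, top 70 mm up) from which the vertical steel spindle rises. Origin on the spindle's axis at table height, z up; the driver is on the -x side.
- driver_tip (a point): Tip of the fixed hex driver lying level in its guide, 78 mm from the spindle's axis along the stand's -x, 103 mm up. Its guide post is 36 mm wide, 99 to 117 mm out from the axis, 112 mm high; its black handle (24 mm dia) reaches 200 mm out.
- spindle_end (a point): Centre of the spindle's top end, 118 mm above the table; does not turn. The spindle is a round steel shaft 22 mm dia; its uppermost 30 mm (88 to 118 mm up) have two opposite flats, 15 mm apart and 16 mm wide.
- spindle_flats (a point): Point on the spindle's axis midway up its flats, 103 mm above the table; turns with the spindle about the vertical (more than a turn either way, friction about 0.1 N m, stays where left). Its x axis is square to the flats: one faces +x, the other -x; either may face the driver. Pinched along x the fingers close to 15 mm, off the flats to up to 22 mm.
- collar_center (a point): Centre (half-way up) of the loose steel shaft collar: 42 mm dia, 16 mm high, bore 25 mm, 0.12 kg, threaded on the spindle, at first resting on the stub with its centre 78 mm up. z up; the set screw sticks out along -x; two small grip flats on the +y and -y sides, 44 mm apart, 22 mm long: grip it across these from above.
- screw_end (a point): Outer end of the collar's set screw (10 mm dia head, dark), 36 mm from the collar's centre along its -x, half-way up.
- collar: The same collar; origin at the centre of its underside, 8 mm below collar_center.
- cap_center (a point): Centre of the loose grey plastic dust cap, a round cap 33 mm dia, 38 mm tall, 30 g, closed on top, open below; at first hanging loosely over the spindle's end, its rim 92 mm and its top 130 mm above the table. Its hollow is 26 mm deep: it must rise 30 mm to come off. Grip it from above by its upper half, to stay clear of the collar (top 86 mm up).
- cap: The same cap; origin at the centre of its open rim, 19 mm below its centre.
- tray_floor (a point): Centre of the inner floor of the empty shallow steel parts tray, 170 x 120 mm (x, y) outside, 22 mm high, wall and floor 4 mm; it stands to the left or right of the stand, the deeper divided instrument box (45 mm high, same outline) on the other side.
- eyepiece: Bystander: black microscope eyepiece 52 mm dia, 50 mm tall; origin at its underside.
- spare_ring: Bystander: plain steel ring without a screw, 52 mm dia, 10 mm high; origin at its underside.
- jar: Bystander: glass jar 64 mm dia, 80 mm tall; origin at its underside.
- spray: Bystander: white bottle 52 mm dia, 160 mm tall; origin at its underside.
- mug: Bystander: white mug 76 mm dia, 85 mm tall; origin at its underside.
- lens: Bystander: small steel-cased microscope lens 34 mm dia, 26 mm tall; origin at its underside.
Things that resemble listed ones, but are neither listed nor needed, are in the scene too. Leave any orange or pink look-alike of the cap alone.

How it is judged:
By the outcome, as a careful person would: the job done as asked, in the order asked, and still so for the second after the job is handed in, while the arm keeps its last pose, push and grip.
It also fails if it takes over 62 s, if anything falls off the work surface, if the arm or the gripper's body presses on something with over 40 N, if the wrist force passes 120 N, or if a joint passes its speed limit or range.

## Robot

A 6-joint arm with a two-finger parallel gripper is mounted at the origin on the work surface. World frame = base frame: x ahead of the robot, y to its left, z up, the work surface at z = 0. Lengths are in mm, angles in rad, forces in N, time in s.
With the tool pointing down it reaches from about 350 to 975 mm from the base axis. Payload 7.1 kg.
Tool frame: the origin (TCP) lies on the front face of the gripper's body, between the roots of the fingers; the fingertips stand 80 mm ahead of it and the grasp point (between the pads) lies 61 mm ahead of it (env.tips_ahead is the distance from the TCP to the fingertips, in mm); z points along the fingers, y is the direction in which the jaws open and shut (so a half turn about z gives the same grasp; the last joint's range is limited). The gripper opens to 88 mm and grips with 3 to 60 N. Pads are 20 mm wide; open, the fingers measure 115 mm over their backs; the gripper's body (75 mm by 178 mm) begins 61 mm behind the grasp point.
Start: joints at [1.169, 0.423, 1.63, -0, 1.089, -0.019], TCP at [233.417, 579.76, 302.675] pointing down, gripper open.
Joint ranges: [-3, 3], [-0.9, 2.11], [0.09, 2.58], [-1.31, 4.45], [0.11, 2.69], [-2.54, 2.54]. Speed limits (rad/s): [2.39, 2.39, 3.01, 3.14, 3.14, 3.14].

## Interface

Orientations are given as a unit quaternion [x, y, z, w].
In Python, from station import env, set_gripper, viewer, workorder gives the robot as it stands. Calls block until the motion is done:
- env.reach(position, orientation): joint-space move of the TCP to a pose.
- env.move_l(position, rot=None, rate=150, f_stop=None): straight line of the TCP; rot=None keeps the orientation; rate is the mean speed in mm/s. With f_stop (N) it stops when the force on the tool has changed by that much, and returns True; else False.
- env.move_joints(angles): joint-space move.
- set_gripper(opening): finger opening in mm; the grip force is fixed at half the most; returns when the fingers have stopped.
- env.hold(seconds).
- env.ik(position, orientation): joint angles nearest the present ones, or None.
- env.read_state(): the state.
- viewer.camera(name): name is "side" or "top"; returns the picture (384x512x3 uint8, blue, green, red); there is no depth.
- viewer.camera_params(name): a dict with "fx", "fy", "cx", "cy" (pixels), "dist" ([k1, k2, p1, p2, k3] as OpenCV has them; the pictures are not rectified), "pose" (4x4, takes a point from camera to world coordinates). Camera axes: x right, y up, looking along -z (the intrinsics and any distortion apply to the point x, -y, -z); pixel columns grow to the right and rows downward; lengths in mm; the calibration is good to about 2 mm. A picture is of the moment at which its call begins. camera_params takes no time and is no camera call.
A pose or a line that the arm cannot do raises env.IKError and nothing moves.
- workorder.sign_off(): hands the job in, once; it reports no verdict.
The state is a dict: "time_s": time; "qpos": joint angles; "dq": joint speeds; "tau": joint torques, N m; "tool_pos": TCP position; "orientation": TCP orientation; "force": force on the tool from outside, world axes, zero at the start; "wrist_torque": the same for the moment, N m; "width": finger opening in mm.
Only numpy, scipy, OpenCV 4.12 (cv2) and the standard library are available. Lean on these libraries where they do the work, as an engineer would, in place of code of your own. Each camera call takes 0.05 s, during which the arm holds its last target.

## Working session

There is one attempt and no reset: what is moved stays moved. The work goes in short steps, each a Python script; the robot and the scene stay as the last script left them, time stands still between calls to the robot, and variables do not carry over. Pictures are saved under pics/ and viewed, and the job is handed in when it is done.

```bash
ls; mkdir -p pics; python3 - <<'E'
from station import env, set_gripper, viewer, workorder
import cv2
for n in ("side","top"):
    cv2.imwrite(f"pics/{n}0.png", cv2.resize(viewer.camera(n),(800,600),interpolation=cv2.INTER_CUBIC))
    p=viewer.camera_params(n); print(n,p)
s=env.read_state(); print(s)
E
```

```text
pics
side {'fx': 397.25007336775127, 'fy': 397.25007336775127, 'cx': 248.5039125549587, 'cy': 182.48428752217004, 'dist': array([0.01439616, 0.        , 0.        , 0.        , 0.        ]), 'pose': array([[ 9.31450927e-01,  2.91149537e-01, -2.18245545e-01,
         4.48011447e+02],
       [-3.63529842e-01,  7.18800241e-01, -5.92597897e-01,
        -5.27972761e+02],
       [-1.56596529e-02,  6.31314629e-01,  7.75368696e-01,
         8.00533858e+02],
       [ 0.00000000e+00,  0.00000000e+00,  0.00000000e+00,
         1.00000000e+00]])}
top {'fx': 350.31357871029377, 'fy': 350.31357871029377, 'cx': 256.9218684934282, 'cy': 185.01936726888377, 'dist': array([-0.00444719,  0.        ,  0.        ,  0.        ,  0.        ]), 'pose': array([[ 1.58074584e-02,  9.82181622e-01, -1.87268218e-01,
         4.70051487e+02],
       [-9.99844973e-01,  1.69800637e-02,  4.65908566e-03,
        -7.80779699e+00],
       [ 7.75589456e-03,  1.87165538e-01,  9.82297769e-01,
         9.91598560e+02],
       [ 0.00000000e+00,  0.00000000e+00,  0.00000000e+00,
         1.00000000e+00]])}
{'time_s': 0.1, 'qpos': array([ 1.16898306e+00,  4.23758195e-01,  1.63060256e+00,  1.49438752e-05,
        1.08859800e+00, -1.89786226e-02]), 'dq': array([-0.0002099 , -0.00122216, -0.00178994, -0.00024464, -0.00026999,
        0.00061538]), 'tau': array([-1.98733164e-05, -5.45611167e+01, -2.74323553e+01,  6.45555882e-02,
        1.87303580e-02, -3.38937582e-05]), 'tool_pos': array([233.27824264, 579.41320361, 301.98757137]), 'orientation': array([ 1.90253885e-01,  9.81734686e-01, -6.66605755e-04, -1.49124756e-04]), 'force': array([-0.86194808,  0.2656442 , -0.33944488]), 'wrist_torque': array([-0.0037853 ,  0.05213105, -0.01349918]), 'width': 87.69406055260458}
```

View pics/side0.png

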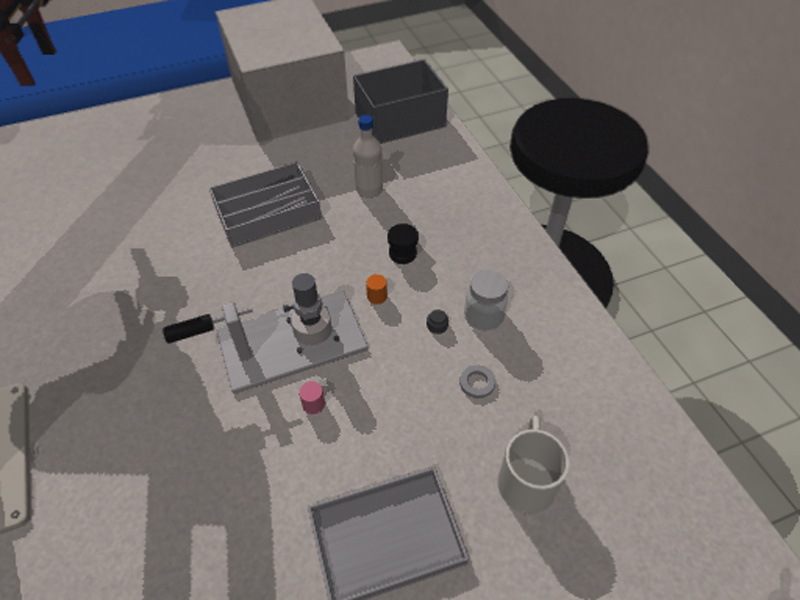

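View pics/top0.png

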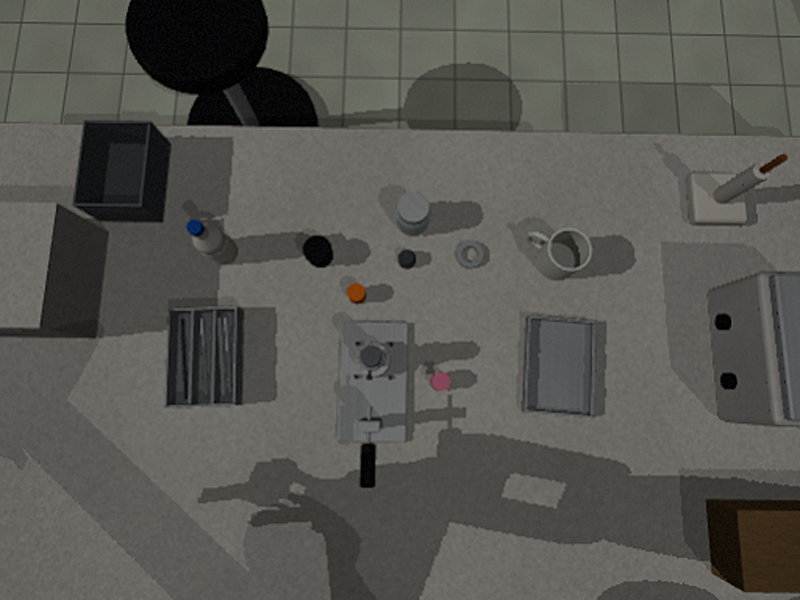

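The side picture shows the stand, with the grey cap at (305,288), the driver at (190,328) and the tray at (390,535). In the top picture the cap is at (372,356), the tray at (559,365) and the box at (205,357). I'll zoom in on the stand.

```bash
cat > h.py <<'E'
import numpy as np, cv2
from station import env, set_gripper, viewer, workorder
F=np.diag([1,-1,-1.])
def P(n): 
    p=viewer.camera_params(n); K=np.array([[p['fx'],0,p['cx']],[0,p['fy'],p['cy']],[0,0,1]]); 
    T=np.array(p['pose']); R=F@T[:3,:3].T; t=-R@T[:3,3]
    return K,np.array(p['dist'],float),R,t,T
def proj(n,X):
    K,d,R,t,T=P(n); return cv2.projectPoints(np.atleast_2d(np.array(X,float)),cv2.Rodrigues(R)[0],t,K,d)[0][:,0]
def ray(n,uv):
    K,d,R,t,T=P(n); u=cv2.undistortPoints(np.array(uv,float).reshape(-1,1,2),K,d)[:,0]
    return T[:3,3],np.c_[u,np.ones(len(u))]@R
def atz(n,uv,z):
    c,v=ray(n,uv); return c+v*((z-c[2])/v[:,2])[:,None]
def crop(n,c,r,w,h,s,name,img=None,marks=()):
    img=viewer.camera(n) if img is None else img
    o=cv2.resize(img[r:r+h,c:c+w],None,fx=s,fy=s,interpolation=cv2.INTER_CUBIC)
    for m in marks: cv2.circle(o,(int((m[0]-c+.5)*s),int((m[1]-r+.5)*s)),2,(0,0,255),-1)
    cv2.imwrite('pics/'+name,o)
E
python3 - <<'E'
from h import *
for n in ("side","top"): np.save(n+'0.npy',viewer.camera(n))
crop('side',95,165,150,90,5.3,'s1.png',np.load('side0.npy'))
crop('top',205,195,85,125,4.8,'t1.png',np.load('top0.npy'))
E
```

```text
(no output)
```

View pics/s1.png

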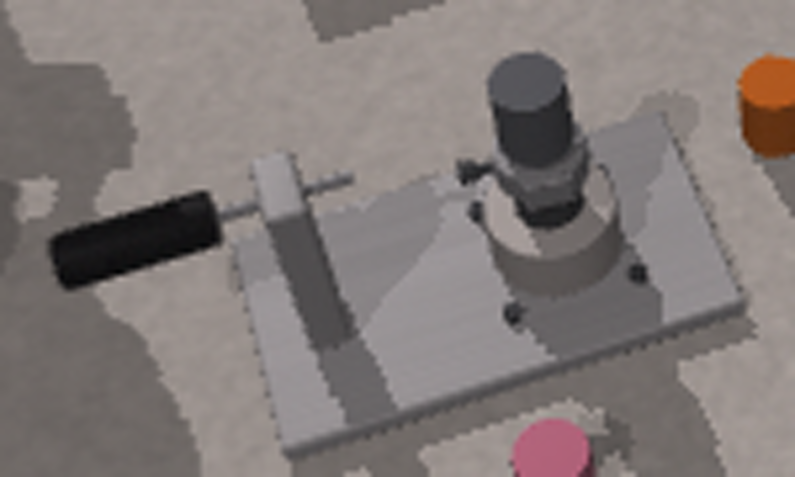

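View pics/t1.png

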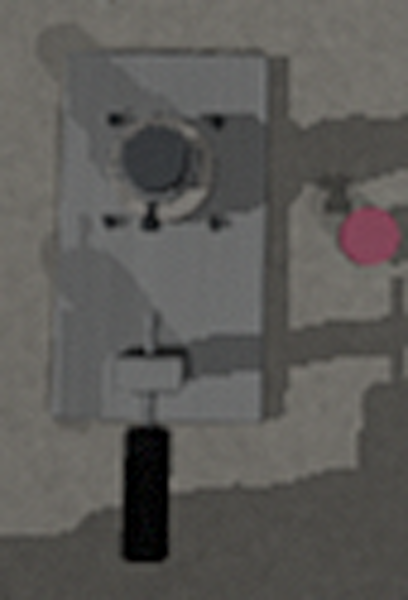

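```bash
cat >> h.py <<'E'
def s1(x,y): return np.array([95+x/5.3-.5,165+y/5.3-.5])
def t1(x,y): return np.array([205+x/4.8-.5,195+y/4.8-.5])
E
python3 - <<'E'
from h import *
ct_s=s1(527,80);ct_t=t1(156,158)
print('cap',atz('side',ct_s,130),atz('top',ct_t,130))
print('tip',atz('side',s1(352,179),103),atz('top',t1(154,314),103))
print('handle end',atz('side',s1(62,262),103),atz('top',t1(144,560),103))
for nm,a,b in (('far-R',(662,112),(267,57)),('near-R',(742,300),(262,420)),('near-L',(288,450),(52,418)),):
    pass
for p in ((662,112),(742,297),(288,448)): print('plate side',atz('side',s1(*p),12))
for p in ((68,55),(267,57),(262,420),(52,418)): print('plate top',atz('top',t1(*p),12))
print('screw',atz('side',s1(466,172),78),atz('top',t1(151,222),78))
k=.64
tr=[(528,317),(594,319),(592,414),(524,412)]
print('tray rim top',atz('top',np.array(tr)*k-.2,22))
trs=[(312,511),(436,468),(468,556),(336,602)]
print('tray rim side',atz('side',np.array(trs)*k-.2,22))
print('pink',atz('top',t1(370,237),38),atz('side',np.array([312,390])*k,38))
E
```

```text
cap [[528.65866682  37.11074698 130.        ]] [[527.88847333  35.16968322 130.        ]]
tip [[449.28590568  35.78739784 103.        ]] [[449.47213014  35.43436126 103.        ]]
handle end [[330.75224854  38.61010442 103.        ]] [[328.21452427  37.2520506  103.        ]]
plate side [[597.49229138  92.88636319  12.        ]]
plate side [[596.72407708 -21.43704647  12.        ]]
plate side [[390.61121733 -21.40972422  12.        ]]
plate top [[595.00288561  94.17747479  12.        ]]
plate top [[595.78612072 -22.43476381  12.        ]]
plate top [[389.87698348 -22.52208727  12.        ]]
plate top [[389.15644168  95.75847612  12.        ]]
screw [[495.92705825  41.22391397  78.        ]] [[497.16408542  39.54386284  78.        ]]
tray rim top [[ 608.53258754 -239.13510578   22.        ]
 [ 606.9038121  -357.50255002   22.        ]
 [ 440.67062636 -345.76999775   22.        ]
 [ 442.28686816 -227.6770485    22.        ]]
tray rim side [[ 446.42843777 -235.38182204   22.        ]
 [ 612.9166855  -241.68875484   22.        ]
 [ 603.83954948 -354.87594952   22.        ]
 [ 442.10366497 -344.4333065    22.        ]]
pink [[492.02040416 -81.13465299  38.        ]] [[495.3891324  -80.97144457  38.        ]]
```

The stand is at about (528, 36) with yaw near 0. The collar's screw is turned slightly off the driver, and the tray is centred near (525, -293). Next I'll plan the wrist angles and grip the cap.

```bash
cat >> h.py <<'E'
from scipy.spatial.transform import Rotation as Ro
def down(phi):
    y=np.array([np.cos(phi),np.sin(phi),0]);z=np.array([0,0,-1.]);x=np.cross(y,z)
    return Ro.from_matrix(np.c_[x,y,z]).as_quat()
def phi_now():
    y=Ro.from_quat(env.read_state()['orientation']).as_matrix()[:,1]; return np.arctan2(y[1],y[0])
def st(*a):
    s=env.read_state(); print(*a,'t',round(s['time_s'],2),'tcp',s['tool_pos'].round(2),'F',s['force'].round(2),'M',s['wrist_torque'].round(3),'w',round(s['width'],2),'phi',round(phi_now(),4),'q6',round(s['qpos'][5],3))
SX,SY,SYAW=528.2,36.2,-.006
E
python3 - <<'E'
from h import *
st()
for d in range(-180,180,30):
    q=env.ik([SX,SY,230],down(np.radians(d))); print(d, None if q is None else np.round(q,2))
E
```

```text
t 0.2 tcp [233.32 579.54 302.22] F [ 0.1   0.04 -0.17] M [ 0.013  0.017 -0.01 ] w 87.42 phi 1.188 q6 -0.019
-180 None
-150 None
-120 [ 0.05  0.39  1.89 -0.    0.86  2.14]
-90 [ 0.05  0.39  1.89 -0.    0.86  1.62]
-60 [ 0.05  0.39  1.89 -0.    0.86  1.09]
-30 [ 0.05  0.39  1.89 -0.    0.86  0.57]
0 [ 0.05  0.39  1.89 -0.    0.86  0.05]
30 [ 0.05  0.39  1.89 -0.    0.86 -0.48]
60 [ 0.05  0.39  1.89 -0.    0.86 -1.  ]
90 [ 0.05  0.39  1.89 -0.    0.86 -1.52]
120 [ 0.05  0.39  1.89 -0.    0.86 -2.05]
150 None
```

```bash
python3 - <<'E'
from h import *
o=down(1.3)
env.reach([SX,SY,250],o); st('above')
env.move_l([SX,SY,183],rate=150,f_stop=15); st('at')
crop('side',95,165,150,90,5.3,'s2.png')
set_gripper(20); st('grip')
E
```

```text
above t 2.42 tcp [528.3   36.88 250.08] F [0.03 0.34 0.17] M [0.042 0.001 0.03 ] w 88.01 phi 1.3009 q6 -1.254
at t 3.02 tcp [528.5   36.51 183.27] F [-0.47 -0.6   0.58] M [0.044 0.018 0.002] w 87.72 phi 1.3005 q6 -1.254
grip t 3.97 tcp [528.19  36.21 182.97] F [ 0.38 -0.53 -0.02] M [ 0.02  -0.009  0.008] w 32.78 phi 1.3 q6 -1.254
```

View pics/s2.png

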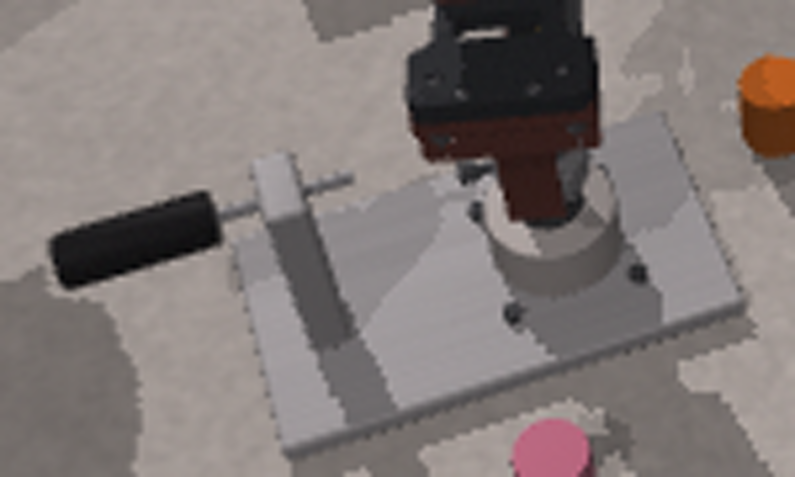

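The fingers are around the cap and stopped at 32.8 mm, which matches its 33 mm diameter. Lifting it now.

```bash
python3 - <<'E'
from h import *
r=env.move_l([SX,SY,222],rate=100,f_stop=20); st('lift',r)
if not r:
    env.move_l([SX,SY,240],rate=150)
    a=viewer.camera('side');b=viewer.camera('top');np.save('side3.npy',a);np.save('top3.npy',b)
    crop('side',95,140,150,110,5.3,'s3.png',a); st()
E
```

```text
lift False t 4.51 tcp [528.11  36.21 222.05] F [ 0.04  0.39 -0.23] M [-0.029 -0.004  0.036] w 32.84 phi 1.3001 q6 -1.254
t 4.88 tcp [527.86  36.19 239.21] F [-0.01  0.05 -0.57] M [ 0.086 -0.019  0.003] w 32.91 phi 1.3 q6 -1.254
```

View pics/s3.png

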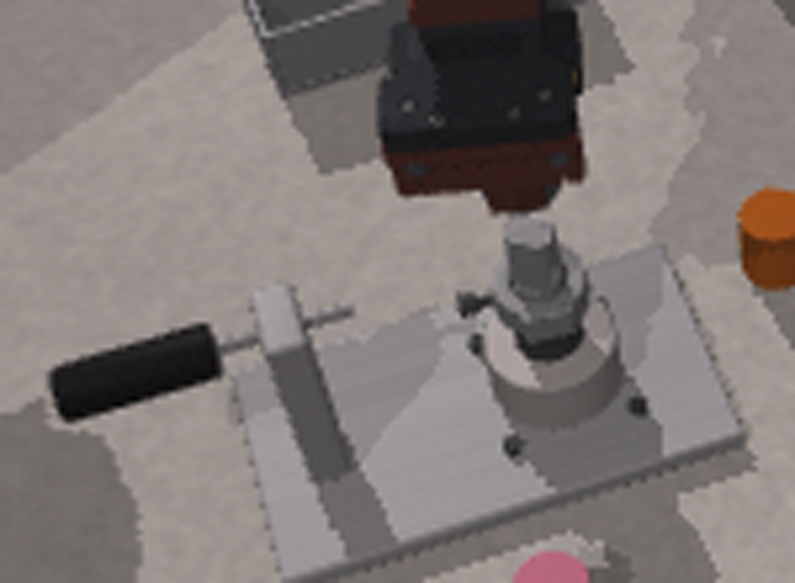

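The cap is off and the bare spindle shows at (530,255). Placing the cap in the tray.

```bash
python3 - <<'E'
from h import *
env.reach([525,-293,150],down(0.6)); st('over')
r=env.move_l([525,-293,93.5],rate=100,f_stop=6); st('down',r)
set_gripper(60); st('open')
env.move_l([525,-293,200],rate=250)
a=viewer.camera('side');np.save('side4.npy',a); cv2.imwrite('pics/s4.png',cv2.resize(a,(800,600)))
E
```

```text
over t 6.17 tcp [ 525.33 -292.13  150.18] F [-0.13  0.18 -0.8 ] M [-0.039 -0.019 -0.018] w 32.76 phi 0.6013 q6 -1.129
down True t 6.72 tcp [ 524.17 -291.79   93.87] F [ 0.06  0.1  -0.65] M [-0.052 -0.048 -0.012] w 32.78 phi 0.6011 q6 -1.129
open t 7.33 tcp [ 524.13 -292.21   94.83] F [ 0.18  0.51 -0.31] M [ 0.011  0.028 -0.062] w 60.2 phi 0.6004 q6 -1.129
```

View pics/s4.png

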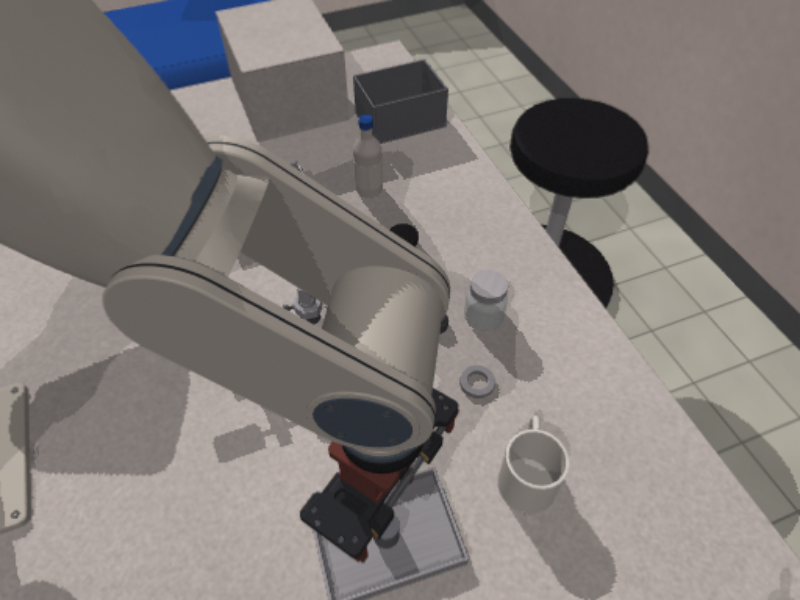

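The cap stands in the tray at (388,527). Next I'll view the spindle for its flats.

```bash
python3 - <<'E'
from h import *
b=viewer.camera('top');np.save('top4.npy',b)
cv2.imwrite('pics/t4.png',cv2.resize(b,(800,600)))
crop('top',215,200,50,50,12,'t4c.png',b)
E
```

```text
(no output)
```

View pics/t4c.png

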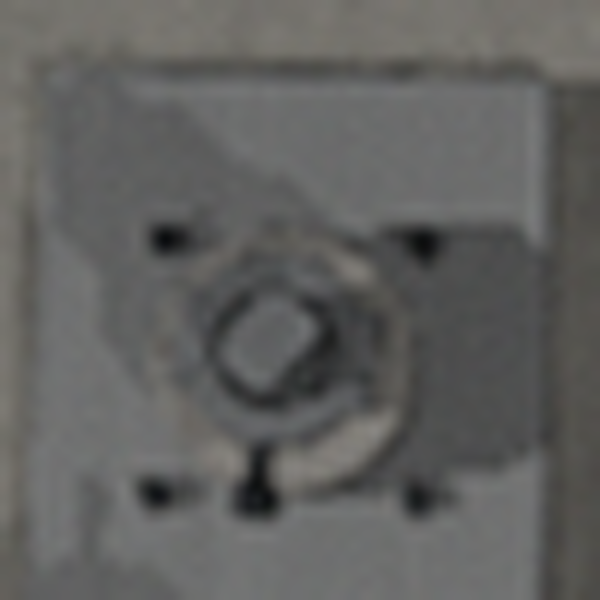

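View pics/t4.png

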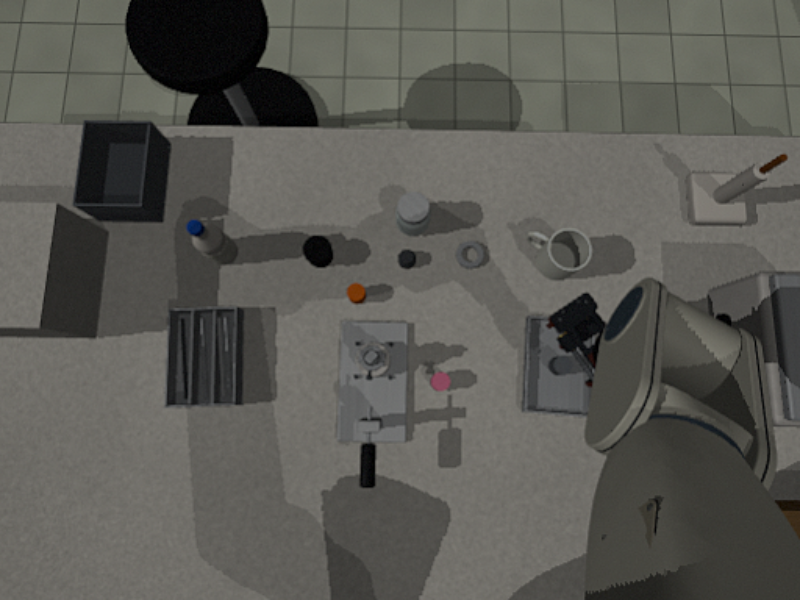

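```bash
python3 - <<'E'
from h import *
a=np.load('side3.npy')
# rectify each view to plane z=118, world grid 0.25mm
for n,f in (('top','top4.npy'),('side','side3.npy')):
    img=np.load(f); R=22; s=.1
    ys,xs=np.mgrid[R:-R:-s,-R:R:s]
    pts=np.c_[SX+xs.ravel(),SY+ys.ravel(),np.full(xs.size,118.)]
    uv=proj(n,pts).astype(np.float32).reshape(xs.shape+(2,))
    w=cv2.remap(img,uv[...,0],uv[...,1],cv2.INTER_CUBIC)
    cv2.imwrite(f'pics/rect_{n}.png',cv2.convertScaleAbs(w,alpha=1.5))
E
python3 -c "
import cv2,numpy as np
cv2.imwrite('pics/rect.png',cv2.resize(np.hstack([cv2.imread('pics/rect_top.png'),cv2.imread('pics/rect_side.png')]),(800,400)))"
```

```text
(no output)
```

View pics/rect.png

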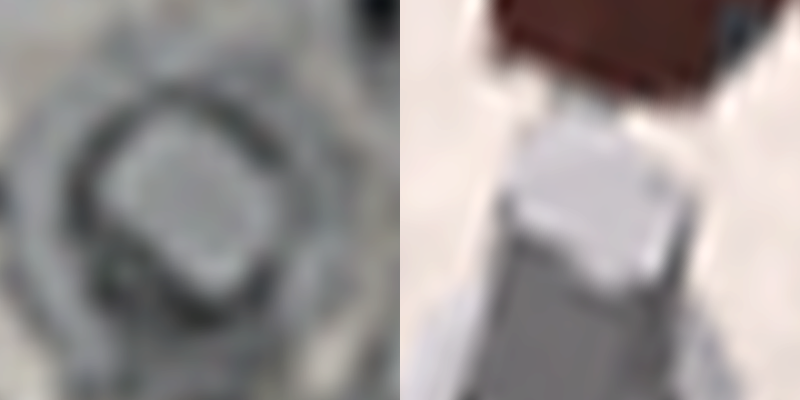

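```bash
python3 - <<'E'
from h import *
from scipy.ndimage import gaussian_filter
for n in ('top','side'):
    g=cv2.imread(f'pics/rect_{n}.png',0).astype(float)
    R=22;s=.1
    ys,xs=np.mgrid[R:-R:-s,-R:R:s]
    g=g[::2,::2];xs=xs[::2,::2];ys=ys[::2,::2]
    res=[]
    for th in range(0,180,5):
        for dx in np.arange(-3,1.1,.5):
            for dy in np.arange(-2,2.1,.5):
                X,Y=xs-dx,ys-dy;c,sn=np.cos(np.radians(th)),np.sin(np.radians(th))
                u=X*c+Y*sn; r=np.hypot(X,Y)
                m=gaussian_filter(((r<11)&(abs(u)<7.5)).astype(float),6)
                w=r<12.5
                if n=='side': w&=(Y<6)
                res.append((np.corrcoef(m[w],g[w])[0,1],th,dx,dy))
    res.sort(reverse=True);print(n,[tuple(np.round(r,3)) for r in res[:6]])
E
```

```text
top [(np.float64(0.905), np.float64(50.0), np.float64(-1.0), np.float64(0.0)), (np.float64(0.904), np.float64(50.0), np.float64(-0.5), np.float64(0.0)), (np.float64(0.903), np.float64(55.0), np.float64(-1.0), np.float64(0.0)), (np.float64(0.902), np.float64(55.0), np.float64(-0.5), np.float64(0.0)), (np.float64(0.896), np.float64(50.0), np.float64(-0.5), np.float64(-0.5)), (np.float64(0.895), np.float64(55.0), np.float64(-0.5), np.float64(-0.5))]
side [(np.float64(0.61), np.float64(70.0), np.float64(-0.5), np.float64(0.0)), (np.float64(0.61), np.float64(70.0), np.float64(-0.5), np.float64(1.0)), (np.float64(0.609), np.float64(70.0), np.float64(-0.5), np.float64(0.5)), (np.float64(0.607), np.float64(75.0), np.float64(-0.5), np.float64(0.0)), (np.float64(0.605), np.float64(70.0), np.float64(-1.0), np.float64(0.0)), (np.float64(0.605), np.float64(75.0), np.float64(-0.5), np.float64(0.5))]
```

```bash
python3 - <<'E'
from h import *
SX,SY=527.8,36.1
o=down(np.radians(52))
env.reach([SX,SY,225],o); st('above')
r=env.move_l([SX,SY,174],rate=120,f_stop=10); st('at',r)
set_gripper(5); st('pinch')
env.hold(.3); st()
E
```

```text
above t 9.26 tcp [528.03  35.38 224.76] F [ 0.24 -0.2  -0.74] M [-0.021 -0.028 -0.029] w 60.11 phi 0.9067 q6 -0.862
at False t 9.83 tcp [528.04  35.6  173.98] F [-0.2  -0.2   0.76] M [-0.008 -0.002  0.002] w 60.03 phi 0.9066 q6 -0.862
pinch t 10.6 tcp [528.15  36.49 174.13] F [ 1.17  4.09 -0.55] M [ 0.693 -0.15  -0.103] w 14.8 phi 0.9072 q6 -0.862
t 10.9 tcp [528.13  36.48 174.12] F [ 2.27  4.74 -0.11] M [ 0.789 -0.255 -0.072] w 14.78 phi 0.9074 q6 -0.862
```

The fingers closed to 14.8 mm, so they're on the flats. I'll turn the spindle so a flat faces the driver.

```bash
python3 - <<'E'
from h import *
SX,SY=528.1,36.4
o=down(-.003)
env.move_l([SX,SY,174],rot=o,rate=40) if False else env.reach([SX,SY,174],o); st('turned')
env.hold(.3); st()
E
```

```text
turned t 11.78 tcp [527.86  36.35 174.09] F [-2.11  2.18  4.41] M [ 0.264  0.394 -0.105] w 15.23 phi -0.0012 q6 0.048
t 12.07 tcp [527.83  36.36 174.06] F [-3.45  1.45  5.53] M [ 0.217  0.477 -0.101] w 14.69 phi -0.0021 q6 0.048
```

```bash
python3 - <<'E'
from h import *
SX,SY=527.8,36.6
set_gripper(40)
env.move_l([SX,SY,174],rot=down(-.003)); st('open')
set_gripper(5); env.hold(.2); st('repinch')
set_gripper(60)
env.move_l([SX,SY,260],rate=200)
env.reach([470,-200,260],down(-1.2)); st('away')
for n in ('side','top'): np.save(n+'5.npy',viewer.camera(n))
crop('side',95,165,150,90,5.3,'s5.png',np.load('side5.npy'))
crop('top',215,200,50,80,7.5,'t5.png',np.load('top5.npy'))
E
```

```text
open t 12.92 tcp [527.8   36.62 174.01] F [-0.09 -0.06 -0.74] M [-0.076  0.021  0.053] w 39.75 phi -0.0029 q6 0.05
repinch t 13.63 tcp [527.78  36.6  174.  ] F [ 0.3   0.05 -0.51] M [-0.052  0.059 -0.044] w 14.82 phi -0.003 q6 0.05
away t 16.02 tcp [ 469.88 -199.42  259.17] F [-0.75  0.07 -0.86] M [ 0.017  0.143 -0.004] w 59.92 phi -1.1982 q6 0.773
```

View pics/s5.png

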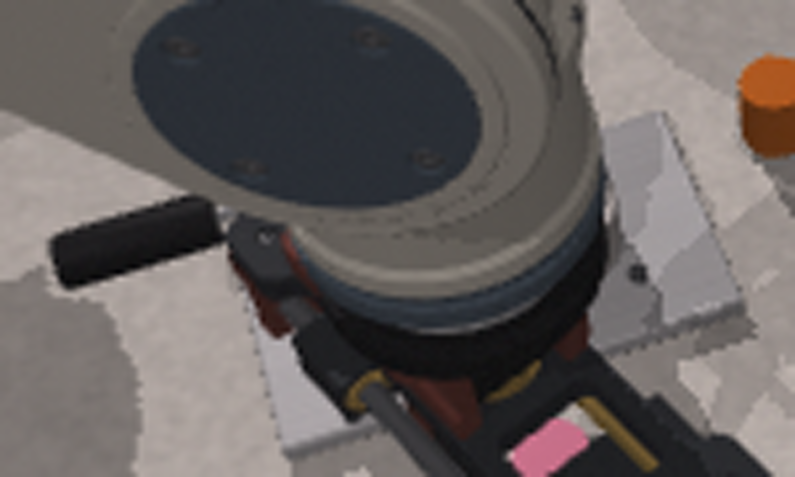

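View pics/t5.png

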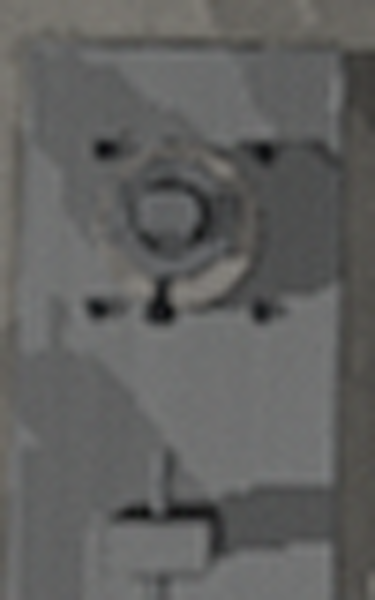

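Re-pinching at the final angle closed to 14.8 mm with almost no side force, so the flats are square to the driver. The top picture agrees: the spindle's long side lies across the driver direction. Next I need the collar's yaw from its screw (top crop (161,305), driver at (160,470)).

```bash
python3 - <<'E'
from h import *
out=[]
for n,f,dz in (('top','top5.npy',0),('side','side3.npy',0)):
    img=np.load(f); R=44; s=.2
    ys,xs=np.mgrid[R:-R:-s,-64:24:s]
    pts=np.c_[527.8+xs.ravel(),36.6+ys.ravel(),np.full(xs.size,78.)]
    uv=proj(n,pts).astype(np.float32).reshape(xs.shape+(2,))
    w=cv2.remap(img,uv[...,0],uv[...,1],cv2.INTER_CUBIC)
    w=cv2.convertScaleAbs(w,alpha=1.5)
    g=cv2.cvtColor(w,cv2.COLOR_BGR2GRAY)
    # dark head blob
    roi=(xs>-44)&(xs<-22)&(abs(ys)<14)
    m=roi&(g<(np.percentile(g[roi],3)+25))
    print(n,'dark centroid',xs[m].mean(),ys[m].mean(),'x ext',xs[m].min(),xs[m].max(),'y',ys[m].min(),ys[m].max())
    for k,(cx,cy) in enumerate(((0,0),)):
        px=int((cx+64)/s),int((R-cy)/s); cv2.drawMarker(w,px,(0,0,255),0,12)
    out.append(w)
cv2.imwrite('pics/col.png',cv2.resize(np.hstack(out),(800,400)))
E
```

```text
top dark centroid -29.808990536277598 2.7559936908517324 x ext -34.2 -22.199999999999996 y -1.0 6.199999999999996
side dark centroid -29.030925373134327 2.672597014925371 x ext -34.8 -22.199999999999996 y -13.800000000000004 7.0
```

View pics/col.png

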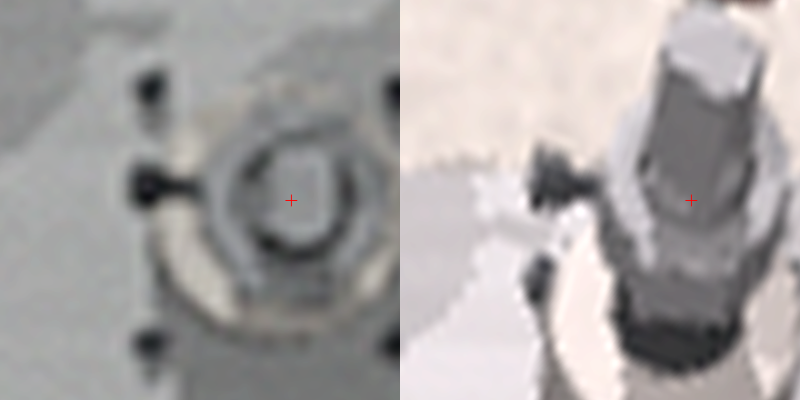

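Collar yaw is about -0.12 rad, with the screw end about 3.5 mm to +y of the axis. I'll grip it across its grip flats at that angle.

```bash
python3 - <<'E'
from h import *
SX,SY=527.8,36.6
set_gripper(76)
o=down(-np.pi/2-.12)
env.reach([SX,SY,235],o); st('above')
r=env.move_l([SX,SY,139],rate=120,f_stop=10); st('at',r)
if not r:
    set_gripper(35); env.hold(.3); st('grip')
crop('side',95,165,150,90,5.3,'s6.png')
E
```

```text
above t 17.56 tcp [527.8   36.18 235.06] F [-0.41  0.19 -0.36] M [0.044 0.156 0.033] w 76.05 phi -1.6898 q6 1.736
at False t 18.51 tcp [528.25  36.44 139.52] F [-0.02 -0.37 -0.18] M [0.045 0.161 0.022] w 76.04 phi -1.691 q6 1.737
grip t 19.41 tcp [527.93  36.65 139.22] F [-0.66  0.56  4.92] M [ 0.064  0.353 -0.037] w 43.89 phi -1.6908 q6 1.738
```

View pics/s6.png

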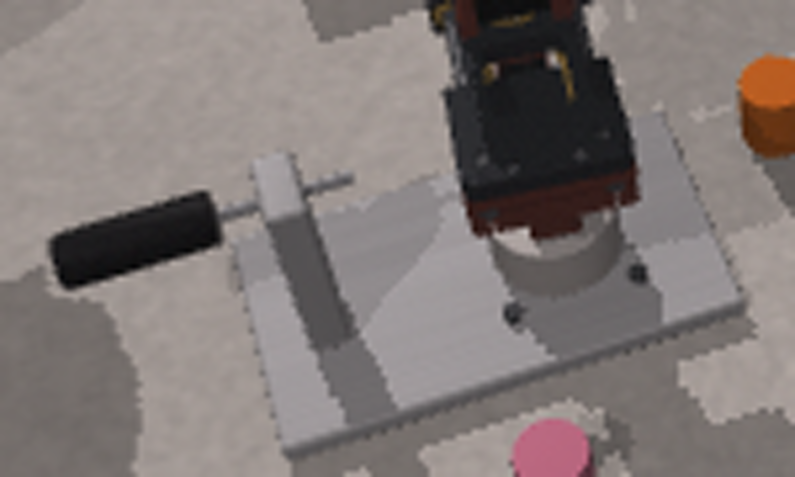

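The gripper closed to 43.9 mm, so it's square on the grip flats. Now I'll lift a little, turn to line up with the driver, and centre by feel.

```bash
python3 - <<'E'
from h import *
SX,SY=527.8,36.6
o=down(-np.pi/2-.003)
r=env.move_l([SX,SY,142.2],rate=30,f_stop=12); st('lift',r)
env.move_l([SX,SY,142.2],rot=o); env.hold(.3); st('turned')
for ax in (0,1):
    e=[]
    for sg in (1,-1):
        t=np.array([SX,SY,142.2]); t[ax]+=sg*3.5
        env.hold(.2)
        r=env.move_l(t,rate=8,f_stop=6); st('probe',ax,sg,r); e.append(env.read_state()['tool_pos'][ax])
        env.move_l([SX,SY,142.2],rate=20)
    print('mid',np.mean(e),'gap',abs(e[0]-e[1]))
E
```

```text
lift False t 19.72 tcp [527.65  36.57 142.06] F [-0.94 -0.08 -1.04] M [ 0.004  0.142 -0.041] w 43.99 phi -1.6908 q6 1.738
turned t 20.28 tcp [527.78  36.6  142.14] F [ 0.31  0.79 -2.26] M [0.024 0.167 0.029] w 43.77 phi -1.5748 q6 1.621
probe 0 1 True t 20.88 tcp [529.15  36.6  141.52] F [-0.16 -0.26 -1.45] M [ 0.032  0.153 -0.013] w 43.73 phi -1.5739 q6 1.62
probe 0 -1 True t 21.71 tcp [526.35  36.66 142.21] F [ 2.75  0.3  -0.82] M [ 0.106 -0.137 -0.027] w 43.45 phi -1.574 q6 1.621
mid 527.7476653176927 gap 2.8044030157522
probe 1 1 True t 22.52 tcp [527.6   38.55 141.9 ] F [ 0.46 -1.92  0.01] M [-0.357 -0.006  0.038] w 43.86 phi -1.5732 q6 1.625
probe 1 -1 True t 23.3 tcp [527.68  35.31 141.94] F [ 0.28  2.11 -0.36] M [ 0.383  0.033 -0.016] w 43.9 phi -1.5743 q6 1.618
mid 36.92788746142202 gap 3.2360578803185334
```

```bash
python3 - <<'E'
from h import *
for n,f,(c0,r0,c1,r1) in (('top','top0.npy',(222,280,248,316)),('side','side0.npy',(100,195,142,224))):
    g=cv2.cvtColor(np.load(f),cv2.COLOR_BGR2GRAY)
    m=(g[r0:r1,c0:c1]<28); 
    k,lab,stt,_=cv2.connectedComponentsWithStats(m.astype(np.uint8)); i=1+np.argmax(stt[1:,4]); v,u=np.nonzero(lab==i)
    X=atz(n,np.c_[u+c0,v+r0],103+ (5 if n=='side' else 5))[:,:2]
    l=cv2.fitLine(X.astype(np.float32),cv2.DIST_L2,0,.01,.01).ravel(); d=l[:2]*np.sign(l[0])
    print(n,len(u),'yaw',np.arctan2(d[1],d[0]),'centroid',X.mean(0),'y at 527.8',l[3]+(527.8-l[2])*d[1]/d[0],'ext',X[:,0].min(),X[:,0].max())
# plate edges: gradient along normal, near edge y=-22 and far edge y=95
from scipy.ndimage import gaussian_filter1d
for n in ('top','side'):
    g=cv2.cvtColor(np.load(n+'0.npy'),cv2.COLOR_BGR2GRAY).astype(np.float32)
    for name,y0,xr in (('near',-22,(400,590)),('far',95,(410,580))):
        pts=[]
        for x in np.arange(*xr,4):
            ys=np.arange(y0-8,y0+8,.25)
            uv=proj(n,np.c_[np.full(ys.size,x),ys,np.full(ys.size,12.)]).astype(np.float32)
            p=gaussian_filter1d(cv2.remap(g,uv[None,:,0],uv[None,:,1],cv2.INTER_CUBIC)[0],4)
            d=np.abs(np.gradient(p)); j=d.argmax()
            if d[j]>.3: pts.append((x,ys[j]))
        l=cv2.fitLine(np.array(pts,np.float32),cv2.DIST_HUBER,0,.01,.01).ravel()
        print(n,name,len(pts),'yaw',l[1]/l[0],'y',l[3])
E
```

```text
top 243 yaw 0.004704108 centroid [359.8723768   36.44959625] y at 527.8 37.23955 ext 329.27015630032184 392.2370240087609
side 289 yaw -0.070072286 centroid [359.09206919  33.41518035] y at 527.8 21.574045 ext 329.20059382840896 391.9869639808363
top near 48 yaw -0.0034302787 y -21.700283
top far 43 yaw -0.0028869049 y 99.54836
side near 48 yaw -0.008640254 y -22.775
side far 37 yaw -0.023098502 y 95.66711
```

The stand's yaw comes out at about -0.003 rad, so I'll keep that angle. Raising the collar now.

```bash
python3 - <<'E'
from h import *
o=down(-np.pi/2-.003)
env.move_l([527.75,36.85,142.2],rot=o,rate=20); env.hold(.2); st('centred')
r=env.move_l([527.75,36.85,164.2],rate=40,f_stop=12); env.hold(.4); st('up',r)
for n in ('side','top'): np.save(n+'7.npy',viewer.camera(n))
crop('side',95,165,150,90,5.3,'s7.png',np.load('side7.npy'))
crop('top',205,195,85,125,4.8,'t7.png',np.load('top7.npy'))
print(proj('side',[[527.75-36,36.85,103]]),proj('top',[[527.75-36,36.85,103]]))
E
```

```text
centred t 24.0 tcp [527.74  36.83 142.18] F [ 0.28 -0.29 -1.62] M [ 0.014  0.159 -0.008] w 43.78 phi -1.5738 q6 1.621
up False t 25.1 tcp [527.7   36.86 164.05] F [ 0.1  -0.01 -1.74] M [-0.022  0.183  0.019] w 43.67 phi -1.5738 q6 1.621
[[179.50523937 192.19835442]] [[236.46669431 242.64764642]]
```

View pics/s7.png

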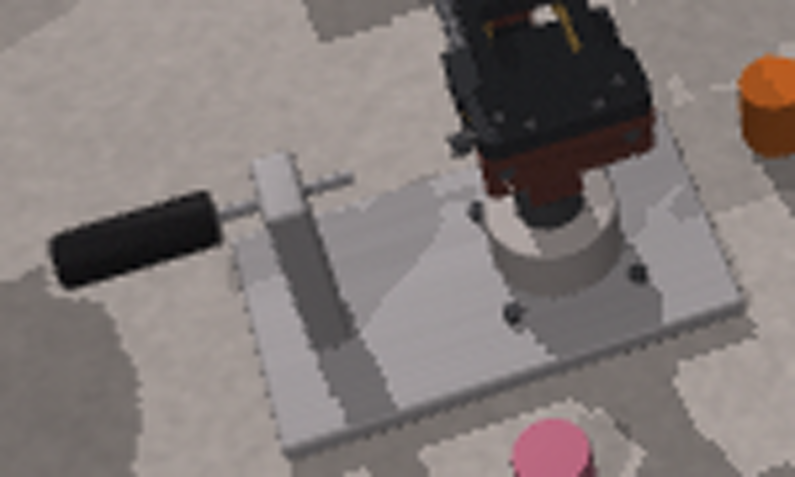

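View pics/t7.png

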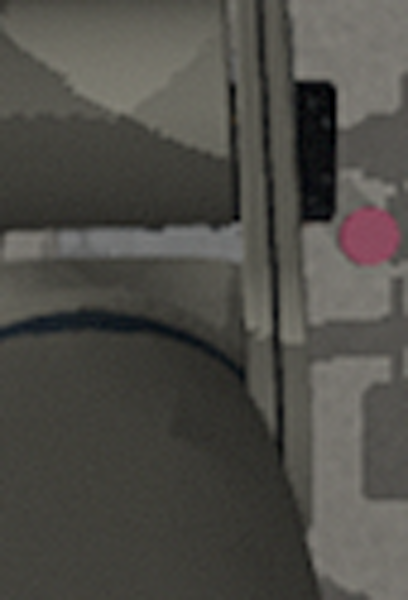

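```bash
python3 - <<'E'
from h import *
g=np.load('side7.npy')
for nm,p in (('end',[527.7-36,36.85,103]),('mid-head',[527.7-32,36.85,103]),('y+3',[527.7-32,39.85,103]),('z-3',[527.7-32,36.85,100]),('tip',[449.7,37.1,103])):
    q=proj('side',[p])[0]; print(nm,q.round(2),((q-[95,165]+.5)*5.3).round(0))
m=(cv2.cvtColor(g,cv2.COLOR_BGR2GRAY)[187:198,176:188]); print(m)
crop('side',150,165,60,50,13,'s7c.png',g,[proj('side',[[527.7-r,36.85,103]])[0] for r in (28,32,36,78)])
E
```

```text
end [179.48 192.21] [450. 147.]
mid-head [181.22 191.67] [460. 144.]
y+3 [180.87 190.69] [458. 139.]
z-3 [181.42 192.5 ] [461. 148.]
tip [160.96 197.78] [352. 176.]
[[153 153 156 155 156 153  26  49  48  46  46  33]
 [156 158 157 153 153 152  57  26  49  48  46  30]
 [157 161 158 156 153 150  61  55  36  48  43  54]
 [154 157 157 128 109  65  67  75  71  46  50  43]
 [155 157 155  94  61  58  56  47  35  32  42  47]
 [156 158 159 159  53  50  47  47  64  23  26  27]
 [158 155 156 161 100  44  41  48 120  29  25  24]
 [155 152 151 155  93  91  91 150 149  77  24  25]
 [155 152 153 156 155 155 156 156 155  93  42  33]
 [158 157 156 155 156 158 159 148 153  95  35  36]
 [157 141 160 150 147 155 160 157 158 158  35  35]]
```

View pics/s7c.png

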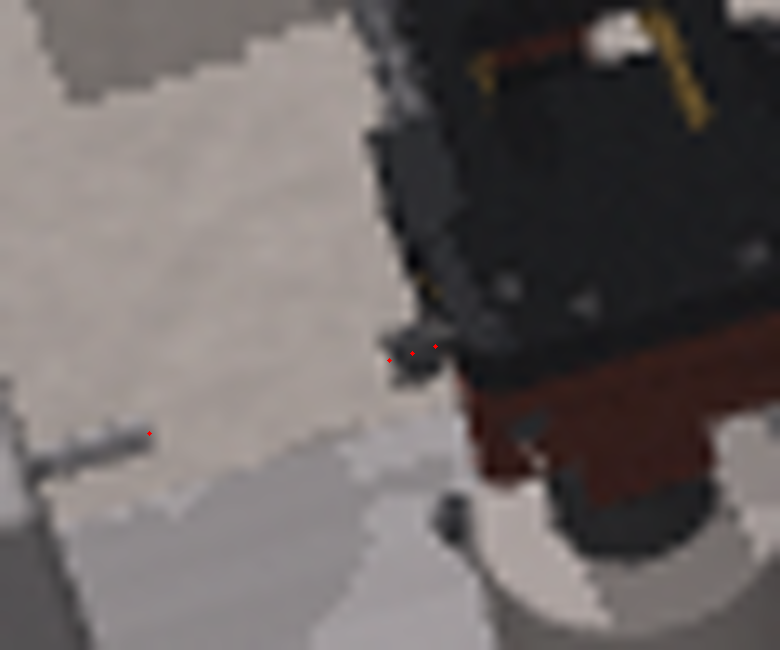

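The screw head, seen at (412,357), is right on its predicted points, and the driver tip is on its own at (148,434). I'll check that the hold is steady and sign off.

```bash
python3 - <<'E'
from h import *
env.hold(.6); st('steady')
print(workorder.sign_off()); st('end')
E
```

```text
steady t 25.8 tcp [527.77  36.86 164.22] F [-0.88 -0.34 -0.57] M [0.035 0.201 0.017] w 43.77 phi -1.5738 q6 1.621
the job is handed in; nothing more can be done
None
the job is handed in; nothing more can be done
```

The job is handed in after about 26 s of robot time. The gripper is still holding the collar midway up the flats, with its set screw pointing at the driver.

- **Cap:** I lifted it off the spindle and set it down in the shallow tray. A picture afterwards showed it standing there.
- **Spindle:** I pinched it on its flats and turned it about 52° so one flat faces the driver. Pinching again at the final angle closed to 14.8 mm with almost no side force.
- **Collar:** I gripped it across its grip flats (43.9 mm against the nominal 44), turned it about 0.12 rad and centred it on the spindle by feel. The free play came out at 2.8 mm and 3.2 mm, where 3 mm was expected. I then raised it 25 mm without any jam.
- **Last checks:** The hold was steady at 43.8 mm. In the side picture the screw head was within about a pixel (roughly 2 mm) of where it should be.

**Checks that failed or disagreed:**
- **Top view:** the arm blocked it at the end, so the final screw direction was checked only from the side.
- **Stand's angle:** my estimates scattered. Most lay within about 0.01 rad of the -0.003 I used. I set aside a far-edge fit (-0.023) and a handle fit (-0.07) from the side camera as unreliable.
- **Flats' angle:** the first side-view estimate (70°) disagreed with the top view (50°), and the pinch settled it at about 52°.

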